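Put the peeler away in the child-safe push-to-open drawer

TASK

Put the teal vegetable peeler away in the small child-safe drawer unit. The drawer has no handle: one of the three grey tiles on top of the unit is its hidden push latch (the other two are dummies that hardly give), so feel for it with gentle presses (a forced tile breaks) until the drawer springs out, pull the drawer open, lay the peeler flat inside and let go of it, then push the drawer shut until the latch holds it. Leave the glass, the blue cup and the spice jar where they are.

Things in the scene. Friction and masses are not known exactly. Their poses are not given: they have to be found in the camera images.
- unit: Light-wood drawer unit, fixed, 150 (x) x 205 (y) x 58 mm high; origin at the centre of its underside, its x axis points to its back (the drawer comes out along -x), z up. On its flat top stand three equal grey tiles, 36 x 36 mm, at x = 0, y = -60, 0, +60 mm, upper faces at 68 mm. Which one is the latch changes and cannot be seen.
- tile_mid (a point): Centre of the upper face of the middle tile, unpressed, 68 mm above the worktop; axes as the unit's; the other tiles are 60 mm to either side along y. The latch tile sinks up to 8 mm against 1 to 5 N and releases the drawer at about 5 mm; a dummy gives about 1 mm at 6 N, 2.5 mm at most.
- tile_l: The left (unit y = +60 mm) grey tile, 36 x 36 mm; its origin lies below its centre, level with the worktop, 68 mm under its upper face, and sinks with it. Pressing it with more than 20 N breaks the catch.
- tile_m: The middle (unit y = 0) grey tile, 36 x 36 mm; its origin lies below its centre, level with the worktop, 68 mm under its upper face, and sinks with it. Pressing it with more than 20 N breaks the catch.
- tile_r: The right (unit y = -60 mm) grey tile, 36 x 36 mm; its origin lies below its centre, level with the worktop, 68 mm under its upper face, and sinks with it. Pressing it with more than 20 N breaks the catch.
- drawer (a joint): How far the drawer is out, m: 0.001 latched, 0.095 fully out. A released drawer springs to about 0.06; further it must be pulled, and stays where left (friction 1 N). Pushing it shut takes up to about 10 N in the last 35 mm, where at the end it clicks behind the latch; it stops at -0.003 and then rests at 0.001. Not latched, it springs out again.
- drawer_in (a point): Centre of the drawer's inner floor, 11 mm above the worktop, moves with the drawer; axes as the unit's (x to the back). Inside, the drawer is 112 mm along x and 176 mm along y; its sides stand 25 mm above this floor, its front panel 30 mm.
- drawer_lip (a point): Middle of the upper edge of the drawer's front panel (brown wood, 10 mm thick in x, 188 mm wide in y, no handle), 41.5 mm above the worktop, at x = -77 mm of the unit when shut, moves with the drawer; axes as the unit's. Once sprung out, about 55 mm lie free between the panel's back and the unit's front, so it can be hooked from inside or pinched from above.
- peeler_mid (a point): Middle of the teal handle of the peeler, half-way up (6.5 mm above what it lies on). The peeler is 142 mm long, 29 mm wide at the blade, 13 mm thick, 55 g; the point's y axis runs along it, handle end at y = +51 mm, blade end at y = -91 mm. The handle is 20 mm wide (x) here and is gripped across x.
- glass: Clear tumbler, diameter 84 mm, 89 mm high, standing to the left; origin at the centre of its foot. Leave alone.
- blue_cup: Blue paper cup, diameter 84 mm, 119 mm high, standing to the left; origin at the centre of its foot. Leave alone.
- spice_jar: Spice jar with black cap, diameter 41 mm, 105 mm high; origin at the centre of its foot. Leave alone.

How it is judged:
By the outcome, as a careful person would: the job done as asked, in the order asked, and still so for the second after the job is handed in, with the robot touching nothing.
It also fails if it takes over 72 s, if anything falls off the work surface, if the arm or the gripper's body presses on something with over 40 N, if the wrist force passes 120 N, or if a joint passes its speed limit or range.

ROBOT

A 6-joint arm with a two-finger parallel gripper is mounted at the origin on a cart in front of the work surface, level with it; the furniture and walls round the work are solid. World frame = base frame: x ahead of the robot, y to its left, z up, the work surface at z = 0. Lengths are in m, angles in rad, forces in N, time in s.
With the tool pointing down it reaches from about 0.375 to 0.9 m from the base axis. Payload 3.1 kg.
Tool frame: the origin (TCP) lies between the finger pads; the fingertips stand manip.nose_length ahead of it and the grasp point (between the pads) lies 5 mm behind it (manip.nose_length is the distance from the TCP to the fingertips, in m); z points along the fingers, y is the line along which they close (so a half turn about z gives the same grasp; the last joint's range is limited). The gripper opens to 85 mm and grips with 20 to 120 N. Pads are 22 mm wide; open, the fingers measure 114 mm over their backs; the gripper's body (76 mm by 85 mm) begins 54 mm behind the grasp point. The pads swing forward as they close: fully open they stand 13 mm farther back than shut.
Start: joints at [-1.516, 0.527, 1.433, -0, 1.181, -0.178], TCP at [0.145, -0.608, 0.245] pointing down, gripper open.
Joint ranges: [-3.08, 3.08], [-0.75, 2.2], [0.22, 2.44], [-1.43, 4.57], [0, 2.65], [-2.85, 2.85]. Speed limits (rad/s): [2.79, 2.79, 3.14, 3.14, 3.14, 3.14].

INTERFACE

Orientations are given as a unit quaternion [x, y, z, w].
In Python, from station import monitor, eyes, job, manip gives the robot as it stands.
- The arm moves only by the shell command python3 -m pendant 'ROWS' [FORCE]. ROWS is JSON, a list that holds one entry, the list of rows, each a list of 7 numbers: the shift along the tool's x, y, z as a fraction of full scale, then the turn, a rotation vector about the tool's x, y, z as a fraction of full scale, then the opening, from 0 (shut) to 1 (fully open). A call has 1 to 20 rows; each row shifts and turns the commanded pose from where the row before left it, along the tool's axes as they then stand; what a row does not reach is not made up. Full scale, the value 1, is 800 mm for a shift and 0.12 rad for a turn. A row lasts 1/10 s, in which the tool goes at most 50 mm and 8.59 degrees, less where a joint would pass 70% of its speed; a pose out of reach is approached as far as the arm can. A call with a number of a shift or a turn outside -1 to 1 is refused whole. A call with a gripper value outside its range is refused whole. The fingers move at their own pace and stop on an object; FORCE is the grip in N (left out, the last holds). Time passes only in rows, so rows that do not move let the fingers close. It gives the time, the measured TCP pose, the force, the opening and the grip force at its end, in the units of the state.
- monitor.sense(): the state, without advancing time (a new reading comes with each control period).
- eyes.snapshot(name): name is "side" or "top"; returns a dict with "pixels" (400x640x3 uint8, red, green, blue), "depth" (400x640 float32, m along the optical axis (not along the pixel's ray), 0 where there is no reading), "intrinsics" (3x3 intrinsics, pixels), "k1" (the pictures are not rectified: a ray, as slopes to the right and down, at radius r is drawn at 1 + k1 r^2 times it, then the intrinsics apply), "eye" and "attitude" of the camera in the world. Camera axes: x right, y down, z forward; pixel columns grow to the right and rows downward; lengths in m; the calibration is good to about 2 mm. A picture is of the moment at which its call begins.
- job.sign_off(): hands the job in; it is judged then, once.
The state is a dict: "t": time; "q": joint angles; "qd": joint speeds; "tau": joint torques, N m; "tcp_pos": TCP position; "tool_rot": TCP orientation; "force": force on the tool from outside, world axes, zero at the start; "ft_torque": the same for the moment, N m; "finger_gap": opening from 0.0 (shut) to 1.0 (fully open); "gripper_force": force on a finger pad.
Only numpy, scipy, OpenCV 4.12 (cv2) and the standard library are available. Lean on these libraries where they do the work, as an engineer would, in place of code of your own. Each camera call takes 0.05 s, during which the arm holds its last target. There are 200 camera calls.

## Working session

There is one attempt and no reset: what is moved stays moved. The work goes in short steps, Python scripts to look and compute and a shell command to move; the robot and the scene stay as the last step left them, time stands still between calls to the robot, and variables do not carry over. Pictures are saved under pics/ and viewed, at most 10 in all, crops included, and the job is handed in when it is done.

```bash
mkdir -p pics; ls; python3 - <<'E'
from station import monitor, eyes, job, manip
import cv2
s=monitor.sense();print({k:s[k] for k in('t','tcp_pos','tool_rot','force','finger_gap')},manip.nose_length)
for n in('top','side'):
    d=eyes.snapshot(n);cv2.imwrite(f'pics/{n}0.png',cv2.cvtColor(d['pixels'],cv2.COLOR_RGB2BGR));print(n,d['intrinsics'],d['k1'],d['eye'],d['attitude'])
E
```

```text
pics
{'t': 0.0, 'tcp_pos': array([ 0.14480672, -0.6072951 ,  0.24433148]), 'tool_rot': array([ 9.93174423e-01,  1.16633567e-01,  7.92108037e-05, -1.08172507e-03]), 'force': array([0.15289934, 0.39447083, 0.50471349]), 'finger_gap': 1.0016607501737058} 0.014
top [[445.19977574   0.         323.14547743]
 [  0.         445.19977574 207.90877804]
 [  0.           0.           1.        ]] -0.09067209837739393 [0.17489717 0.28107342 1.51587922] [-0.52047151  0.84433865 -0.10762146  0.06796521]
side [[465.78220877   0.         318.29585359]
 [  0.         465.78220877 198.9536399 ]
 [  0.           0.           1.        ]] -0.04680192438436238 [0.06797966 1.17947943 1.03171452] [-0.16813644  0.8932266  -0.40788124  0.08665603]
```

View pics/top0.png

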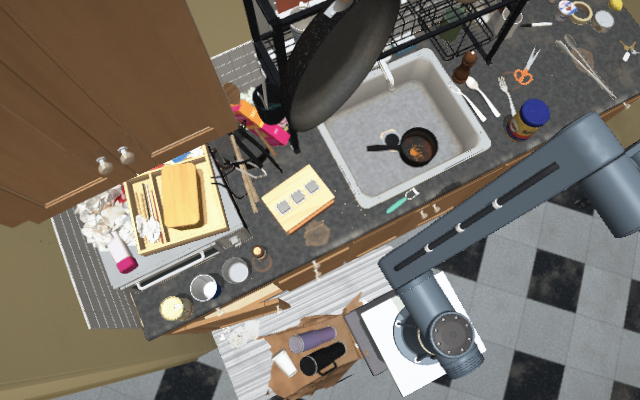

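View pics/side0.png

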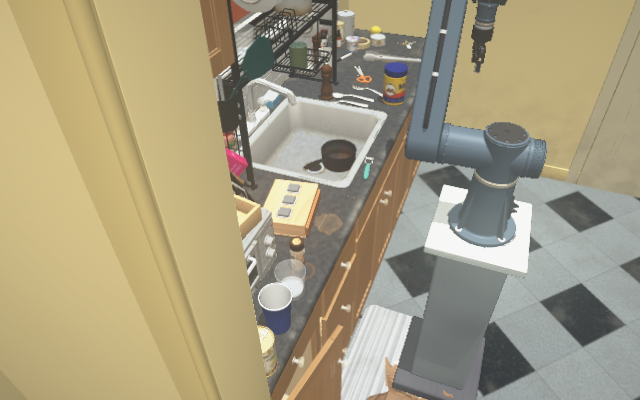

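The top view shows the unit at about (300,198), with its tiles at (283,207), (297,198) and (312,186). The peeler is at (402,200) with its blade to the upper right. The side view shows the tiles at (293,188), (289,199), (285,212), and the glass, cup and jar at the unit's left front.

```bash
cat > h.py <<'E'
import numpy as np, cv2
from scipy.spatial.transform import Rotation as R
from station import monitor, eyes, job, manip
def ray(d,p):
    K=np.array(d['intrinsics']);a=cv2.undistortPoints(np.array(p,float).reshape(-1,1,2),K,np.array([d['k1'],0,0,0,0.])).reshape(-1,2)
    return R.from_quat(d['attitude']).apply(np.c_[a,np.ones(len(a))])
def plane(d,p,z):
    v=ray(d,p);e=np.array(d['eye']);return e+v*((z-e[2])/v[:,2])[:,None]
def depthpt(d,p):
    v=ray(d,p);p=np.array(p).reshape(-1,2).round().astype(int);e=np.array(d['eye'])
    return e+v*d['depth'][p[:,1],p[:,0]][:,None]
def blobs(m,box,amin=8):
    x0,y0,x1,y1=box;k=np.zeros_like(m,np.uint8);k[y0:y1,x0:x1]=m[y0:y1,x0:x1]
    n,l,st,c=cv2.connectedComponentsWithStats(k);return [(c[i],st[i,4],np.argwhere(l==i)[:,::-1]) for i in range(1,n) if st[i,4]>=amin]
def hsv(d): return cv2.cvtColor(d['pixels'],cv2.COLOR_RGB2HSV)
E
python3 - <<'E'
from h import *
np.set_printoptions(precision=4,suppress=True)
for n,tb,pb in(('top',(270,170,325,220),(380,180,425,215)),('side',(270,178,312,222),(355,150,380,182))):
    d=eyes.snapshot(n);h=hsv(d);print(n)
    for c,a,_ in blobs((h[...,1]<60)&(h[...,2]>70),tb,40): print('tile',c,a,plane(d,c,.068)[0],depthpt(d,c)[0,2])
    for c,a,px in blobs((h[...,0]>75)&(h[...,0]<100)&(h[...,1]>80)&(h[...,2]>70),pb,20):
        P=plane(d,px,.0065);m=P.mean(0);u=np.linalg.svd(P-m)[2][0];t=(P-m)@u
        print('teal',c,a,m,u,t.min(),t.max(),depthpt(d,c)[0])
    print(cv2.cvtColor(d['pixels'],cv2.COLOR_RGB2HSV)[(199 if n=='side' else 198),(289 if n=='side' else 297)])
d=eyes.snapshot('top')
print('edges',plane(d,[[265,195],[303,165],[336,200],[293,235]],.058))
print('worktop/other',depthpt(d,[[317,233],[203,290],[236,270],[260,255],[345,230],[415,190],[425,120],[230,190],[252,160]]))
cv2.imwrite('pics/crop1.png',cv2.resize(cv2.cvtColor(d['pixels'][150:310,180:440],cv2.COLOR_RGB2BGR),None,fx=3,fy=3,interpolation=cv2.INTER_CUBIC))
E
```

```text
top
tile [295.8992 190.7997] 2122 [0.6096 0.1707 0.068 ] 0.068448337496261
tile [320.2586 216.4483] 58 [0.4922 0.1369 0.068 ] -0.001893137987472926
teal [395.8288 204.8468] 111 [ 0.4237 -0.1255  0.0065] [-0.184   0.9829  0.    ] -0.04466257935438821 0.0440986011754093 [ 0.4231 -0.1245  0.0099]
[ 38   5 195]
side
tile [287.6363 196.7077] 1317 [0.5952 0.1702 0.068 ] 0.07022708664911992
teal [366.1579 170.9825] 57 [ 0.4223 -0.1254  0.0065] [-0.1822  0.9833  0.    ] -0.04314792064798533 0.04243325762572078 [ 0.4192 -0.1138  0.0154]
[ 21  13 190]
edges [[0.6467 0.2708 0.058 ]
 [0.6858 0.1072 0.058 ]
 [0.5218 0.0623 0.058 ]
 [0.4784 0.2455 0.058 ]]
worktop/other [[ 0.459   0.1668  0.0022]
 [ 0.4546  0.5985  0.009 ]
 [ 0.4621  0.4674  0.0314]
 [ 0.4572  0.3694  0.1056]
 [ 0.4257  0.0746 -0.003 ]
 [ 0.4408 -0.2133  0.0059]
 [ 0.7147 -0.457  -0.1621]
 [ 0.6529  0.3605  0.2314]
 [ 0.7533  0.2594  0.1295]]
```

View pics/crop1.png

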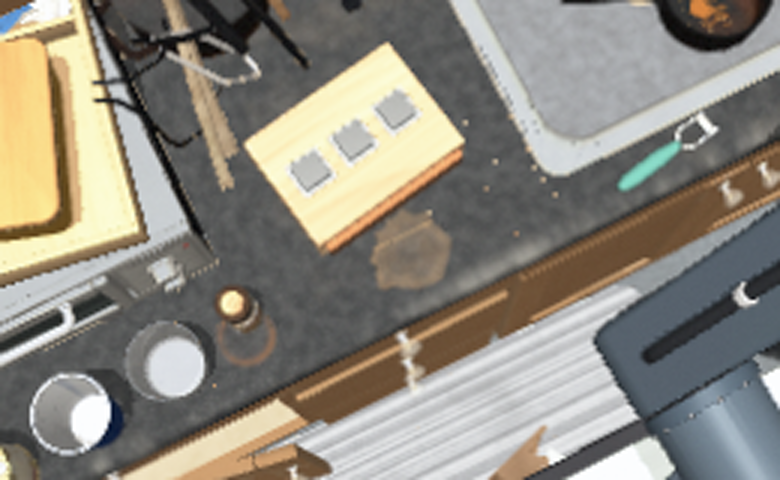

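The crop (3x, offset 180,150) shows the tiles at (311,171), (353,140), (397,108), the unit's front edge from (326,247) to (464,150), and the peeler handle at (650,165) with its blade at (700,130).

```bash
python3 - <<'E'
from h import *
np.set_printoptions(precision=4,suppress=True)
for n,tb in(('top',(270,175,325,216)),('side',(275,178,305,220))):
    d=eyes.snapshot(n);h=hsv(d);print(n)
    for c,a,_ in blobs((h[...,1]<30)&(h[...,2]>120),tb,20): print('tile',c,a,plane(d,c,.068)[0],depthpt(d,c)[0,2])
    if n=='top':
        print('blade end',plane(d,[418,191.7],.0065)); 
        print('corners',plane(d,[[180+x/3,150+y/3] for x,y in((245,145),(388,43),(464,150),(326,247))],.058))
s=monitor.sense();print(R.from_quat(s['tool_rot']).as_matrix())
E
```

```text
top
tile [311.5346 186.5346] 159 [0.5993 0.1165 0.068 ] 0.07157025862007727
tile [297.3727 196.7329] 161 [0.5884 0.1754 0.068 ] 0.06950202887797197
tile [283.012  206.8743] 167 [0.5782 0.2341 0.068 ] 0.0674899606839483
blade end [[ 0.4304 -0.2196  0.0065]]
corners [[0.6411 0.286  0.058 ]
 [0.6781 0.0864 0.058 ]
 [0.5238 0.0664 0.058 ]
 [0.4931 0.2546 0.058 ]]
side
tile [299.2  178.88] 25 [0.5973 0.0729 0.068 ] -0.001243256186440167
tile [293.3636 188.4636] 110 [0.595  0.1258 0.068 ] 0.06645079320941438
tile [288.7705 200.2705] 122 [0.5846 0.1848 0.068 ] 0.07139068691942119
tile [283.9535 212.6822] 129 [0.5742 0.2432 0.068 ] 0.07004257105282286
[[ 0.9728  0.2317 -0.    ]
 [ 0.2317 -0.9728  0.0005]
 [ 0.0001 -0.0004 -1.    ]]
```

```bash
cat >> h.py <<'E'
C=np.array([.587,.176,0]); A=np.deg2rad(10.3); U=R.from_euler('z',A)
def toU(p): return U.inv().apply(np.array(p)-C)
def fromU(p): return U.apply(p)+C
def st():
    s=monitor.sense();T=R.from_quat(s['tool_rot'])
    print('t %.1f tcpU(mm)'%s['t'],(toU(s['tcp_pos'])*1e3).round(1),'F',np.round(s['force'],1),'gap %.3f grip %.1f'%(s['finger_gap'],s['gripper_force']),'yawerr',np.round((T.inv()*R.from_matrix(np.c_[U.apply([0,1,0]),U.apply([1,0,0]),[0,0,-1]])).as_rotvec()/.12,2));return s,T
def go(*pU):
    s,T=st();prev=s['tcp_pos']
    for p in pU:
        w=fromU(np.array(p)/1e3);print('shift fraction',(T.inv().apply(w-prev)/.8).round(4),'world',w.round(3));prev=w
E
python3 - <<'E'
from h import *
d=eyes.snapshot('top');d2=eyes.snapshot('side')
for d in(d,d2):
    v,u=np.mgrid[0:400:1,0:640:1];px=np.c_[u.ravel(),v.ravel()];P=depthpt(d,px)[d['depth'].ravel()>0]
    m=(P[:,2]>.09)&(P[:,0]>.3)&(P[:,0]<.85)&(P[:,1]>-.4)&(P[:,1]<.42)
    Q=P[m];H=np.zeros((11,17))
    for q in Q: i,j=int((q[0]-.3)/.05),int((q[1]+.4)/.05); H[i,j]=max(H[i,j],q[2])
    print('cols y from -.4 step .05; rows x from .3');print((H*100).round().astype(int))
st();print(toU([.4237,-.1255,.0065]))
E
python3 -m pendant '[[[0,0,0,0,0,-1,0],[0,0,0,0,0,-1,0],[0,0,0,0,0,-1,0],[0,0,0,0,0,-1,0],[0,0,0,0,0,-1,0],[0,0,0,0,0,-1,0],[0,0,0,0,0,-1,0],[0,0,0,0,0,-1,0],[0,0,0,0,0,-1,0],[0,0,0,0,0,-1,0],[0,0,0,0,0,-1,0],[0,0,0,0,0,-1,0],[0,0,0,0,0,-0.64,0],[0,0,0,0,0,0,0]]]' 40
python3 -c "
from h import *
go([0,0,150],[0,0,92])"
```

```text
cols y from -.4 step .05; rows x from .3
[[  0   0   0   0   0   0   0   0   0   0   0   0   0   0   0   0   0]
 [  0   0   0   0   0   0   0   0   0   0   0   0   0   0   0   0   0]
 [  0   0   0   0   0   0   0   0   0   0   0   0   0   0   0   0   0]
 [  0   0   0   0   0   0   0   0   0   0   0   0   0   0   0  11   0]
 [  0   0   0   0   0   0   0   0   0  96  95  91   0   0   0  21  25]
 [  0   0   0   0   0   0   0  69  99  99  94  90   0   0   0  21  26]
 [  0   0   0   0   0  83  85  86  86  94   0   0   0   0   0  26  26]
 [  0   0   0   0   0   0   0  80   0   0   0   0  10 101 104 107 108]
 [  0   0   0   0   0   0   0   0   0   0  45  10  13  20  25  27  21]
 [ 43  44  56  40  39   0   0  71  71  72  72  46  22  25  20  26  25]
 [ 46  52  56   0   0   0   0   0   0  71  71  45  27  26  11  26  22]]
cols y from -.4 step .05; rows x from .3
[[ 0  0  0  0  0  0  0  0  0  0  0  0  0  0  0  0  0]
 [ 0  0  0  0  0  0  0  0  0  0  0  0  0  0  0  0  0]
 [ 0  0  0  0  0  0  0  0  0  0  0  0  0  0  0  0  0]
 [ 0  0  0  0  0  0  0  0  0  0  0  0  0  0  0 11  0]
 [ 0  0  0  0  0  0 
[... 167 characters left out ...]
 52 43  0  0 10 71 72 73  0]
 [ 0  0  0  0  0  0  0  0 52 53 50 10 12 20 20  0  0]
 [44 45 45 54 44 39  0  0 39 64 64 46 15  0  0  0  0]
 [46 51 53 54 47 48 48 39 39 39 44 43  0  0  0  0  0]]
t 0.5 tcpU(mm) [-575.2 -692.2  245.2] F [-0.   0.3 -0.5] gap 0.998 grip 0.0 yawerr [ -0.    -0.   -12.64]
[-0.21457729 -0.26744294  0.0065    ]
t: 1.85
tcp_pos: [0.1448, -0.608, 0.2453]
tool_rot: [0.641, 0.768, -0.0, 0.0]
force: [-0.6, 0.0, -0.3]
finger_gap: 0.001
gripper_force: 0.0
t 1.9 tcpU(mm) [-575.2 -692.3  245.3] F [-0.6  0.  -0.3] gap 0.001 grip 0.0 yawerr [-0.  0. -0.]
shift fraction [0.8655 0.7189 0.1192] world [0.587 0.176 0.15 ]
shift fraction [0.     0.     0.0725] world [0.587 0.176 0.092]
```

```bash
python3 -m pendant '[[[0.0433,0.036,0.006,0,0,0,0],[0.0433,0.036,0.006,0,0,0,0],[0.0433,0.036,0.006,0,0,0,0],[0.0433,0.036,0.006,0,0,0,0],[0.0433,0.036,0.006,0,0,0,0],[0.0433,0.036,0.006,0,0,0,0],[0.0433,0.036,0.006,0,0,0,0],[0.0433,0.036,0.006,0,0,0,0],[0.0433,0.036,0.006,0,0,0,0],[0.0433,0.036,0.006,0,0,0,0],[0.0433,0.036,0.006,0,0,0,0],[0.0433,0.036,0.006,0,0,0,0],[0.0433,0.036,0.006,0,0,0,0],[0.0433,0.036,0.006,0,0,0,0],[0.0433,0.036,0.006,0,0,0,0],[0.0433,0.036,0.006,0,0,0,0],[0.0433,0.036,0.006,0,0,0,0],[0.0433,0.036,0.006,0,0,0,0],[0.0433,0.036,0.006,0,0,0,0],[0.0433,0.036,0.006,0,0,0,0]]]'
python3 -c "
from h import *
go([0,0,100],[0,0,85])"
```

```text
t: 3.85
tcp_pos: [0.5885, 0.1786, 0.1493]
tool_rot: [0.641, 0.767, 0.0, 0.0]
force: [-0.3, -0.6, -0.5]
finger_gap: 0.004
gripper_force: 0.0
t 3.9 tcpU(mm) [  1.9   2.3 149.3] F [-0.3 -0.6 -0.5] gap 0.004 grip 0.0 yawerr [ 0.    0.   -0.01]
shift fraction [-0.0028 -0.0024  0.0616] world [0.587 0.176 0.1  ]
shift fraction [ 0.     -0.      0.0187] world [0.587 0.176 0.085]
```

```bash
python3 -m pendant '[[[-0.0025,-0.002,0.03,0,0,0,0],[0,0,0.031,0,0,0,0],[0,0,0.0125,0,0,0,0],[0,0,0.005,0,0,0,0],[0,0,0,0,0,0,0]]]'; python3 -m pendant '[[[0,0,0.0025,0,0,0,0],[0,0,0.0012,0,0,0,0],[0,0,0,0,0,0,0]]]'
```

```text
t: 4.35
tcp_pos: [0.5866, 0.1741, 0.0865]
tool_rot: [0.641, 0.767, -0.0, -0.0]
force: [0.4, -0.2, -0.9]
finger_gap: -0.004
gripper_force: 0.0
t: 4.65
tcp_pos: [0.5868, 0.1743, 0.0843]
tool_rot: [0.641, 0.768, 0.0, 0.0]
force: [-0.1, 0.2, 0.0]
finger_gap: -0.0
gripper_force: 0.0
```

```bash
for i in 1 2 3; do python3 -m pendant '[[[0,0,0.0015,0,0,0,0],[0,0,0,0,0,0,0]]]' | egrep 'pos|force'; done
```

```text
tcp_pos: [0.5864, 0.1744, 0.0825]
force: [-0.2, -0.1, -0.2]
gripper_force: 0.0
tcp_pos: [0.5866, 0.1744, 0.0813]
force: [0.1, -0.4, 1.7]
gripper_force: 0.8
tcp_pos: [0.5865, 0.1744, 0.0799]
force: [0.3, 0.1, -0.2]
gripper_force: 0.3
```

```bash
for i in 1 2 ; do python3 -m pendant '[[[0,0,0.0015,0,0,0,0],[0,0,0,0,0,0,0]]]' | egrep 'pos|force'; done
```

```text
tcp_pos: [0.5866, 0.1744, 0.0787]
force: [-1.3, 0.0, 2.2]
gripper_force: 0.8
tcp_pos: [0.5866, 0.1744, 0.0775]
force: [-0.1, 0.6, 1.4]
gripper_force: 0.7
```

```bash
for i in 1 2 ; do python3 -m pendant '[[[0,0,0.0013,0,0,0,0],[0,0,0,0,0,0,0],[0,0,0,0,0,0,0]]]' | egrep 'pos|force'; done
python3 - <<'E'
from h import *
d=eyes.snapshot('top');cv2.imwrite('pics/c2.png',cv2.resize(cv2.cvtColor(d['pixels'][150:270,230:420],cv2.COLOR_RGB2BGR),None,fx=4,fy=4,interpolation=cv2.INTER_CUBIC))
E
```

```text
tcp_pos: [0.5865, 0.1744, 0.0764]
force: [0.0, -0.8, 2.5]
gripper_force: 0.7
tcp_pos: [0.5865, 0.1744, 0.0756]
force: [-0.9, -0.0, 2.0]
gripper_force: 0.4
```

View pics/c2.png

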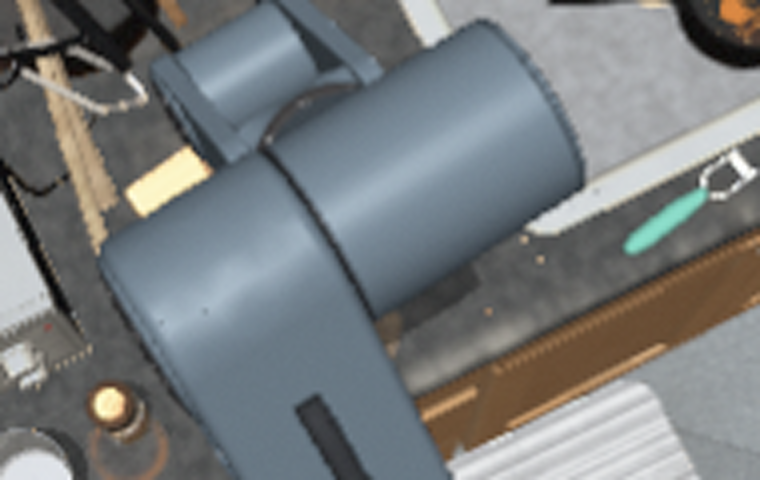

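The arm hides the unit in the top view, so I'll lift and use the side camera.

```bash
python3 -m pendant '[[[0,0,-0.03,0,0,0,0],[0,0,-0.06,0,0,0,0.4],[0,0,-0.05,0,0,0,0.4]]]'
python3 - <<'E'
from h import *
d=eyes.snapshot('side');cv2.imwrite('pics/c3.png',cv2.resize(cv2.cvtColor(d['pixels'][150:270,240:400],cv2.COLOR_RGB2BGR),None,fx=5,fy=5,interpolation=cv2.INTER_CUBIC))
E
```

```text
t: 6.6
tcp_pos: [0.5857, 0.1743, 0.1881]
tool_rot: [0.641, 0.768, -0.001, -0.001]
force: [0.4, 0.0, -0.7]
finger_gap: 0.336
gripper_force: 0.0
```

View pics/c3.png

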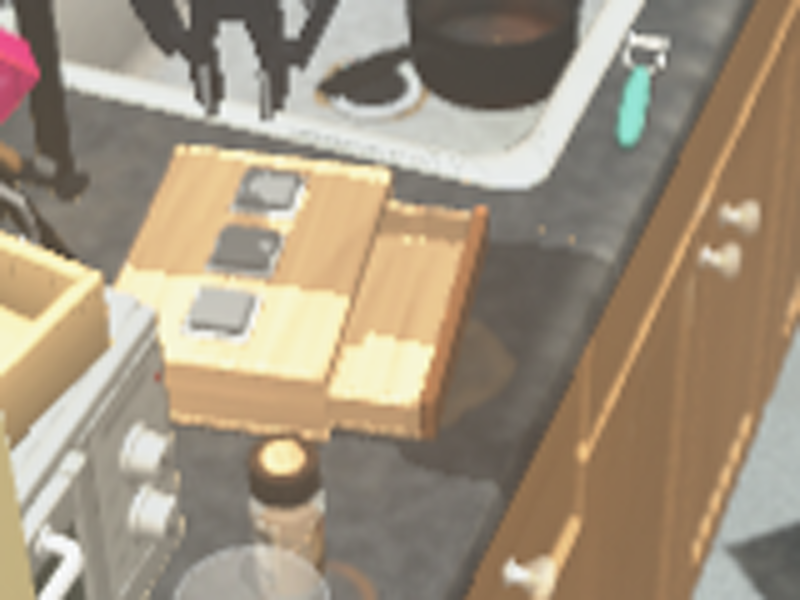

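The drawer has sprung out. Its lip edge runs in the crop from (483,208) to (430,400), which is about (336.6,191.6) to (326,230) in the image.

```bash
python3 - <<'E'
from h import *
d=eyes.snapshot('side')
for p in plane(d,[[336.6,191.6],[331.5,211],[326,230]],.0415): print((toU(p)*1e3).round(1))
P=depthpt(d,np.c_[np.tile(np.arange(310,345),1),np.full(35,208)]);print((toU(P)*1e3).round(0)[:, [0,2]].tolist())
go([-136,0,150],[-136,0,45])
E
```

```text
[-137.3  -91.5   41.5]
[-137.7    5.7   41.5]
[-136.6   92.9   41.5]
[[-72.0, 56.0], [-73.0, 48.0], [-67.0, 14.0], [-70.0, 15.0], [-73.0, 11.0], [-76.0, 13.0], [-79.0, 11.0], [-83.0, 14.0], [-85.0, 10.0], [-90.0, 15.0], [-92.0, 10.0], [-95.0, 12.0], [-98.0, 9.0], [-101.0, 9.0], [-105.0, 10.0], [-108.0, 10.0], [-112.0, 14.0], [-114.0, 9.0], [-118.0, 11.0], [-121.0, 8.0], [-131.0, 44.0], [-134.0, 45.0], [-137.0, 41.0], [-139.0, 36.0], [-139.0, 20.0], [-139.0, 1.0], [-141.0, -1.0], [-145.0, 1.0], [-148.0, -3.0], [-151.0, -2.0], [-154.0, -4.0], [-157.0, -4.0], [-161.0, -0.0], [-165.0, 3.0], [-167.0, -4.0]]
t 6.7 tcpU(mm) [  2.7  -1.6 193.2] F [ 0.5 -0.5  0.7] gap 0.399 grip 0.0 yawerr [0.1  0.01 0.  ]
shift fraction [ 0.002 -0.174  0.052] world [0.453 0.152 0.15 ]
shift fraction [ 1.000e-04 -1.500e-03  1.312e-01] world [0.453 0.152 0.045]
```

```bash
python3 -m pendant '[[[0,-0.035,0,0,0,0,0.6],[0,-0.058,0,0,0,0,0.6],[0.002,-0.058,0.02,0,0,0,0.6],[0,-0.024,0.034,0,0,0,0.6],[0,0,0.06,0,0,0,0.6],[0,0,0.052,0,0,0,0.6],[0,0,0.02,0,0,0,0.6],[0,0,0,0,0,0,0.6]]]'
python3 -c "
from h import *
go([-136.5,0,41])"
```

```text
t: 7.5
tcp_pos: [0.4457, 0.1506, 0.0358]
tool_rot: [0.641, 0.768, -0.003, -0.003]
force: [0.2, 0.1, -0.6]
finger_gap: 0.601
gripper_force: 0.0
t 7.5 tcpU(mm) [-143.6    0.3   35.8] F [ 0.2  0.1 -0.6] gap 0.601 grip 0.0 yawerr [-0.06 -0.01 -0.  ]
shift fraction [-0.0004  0.0088 -0.0066] world [0.453 0.152 0.041]
```

```bash
python3 -m pendant '[[[0,0.005,-0.004,0,0,0,0.6],[0,0,0,0,0,0,0.6]]]' | egrep "pos|force"; python3 -m pendant '[[[0,0,0,0,0,0,0],[0,0,0,0,0,0,0],[0,0,0,0,0,0,0],[0,0,0,0,0,0,0],[0,0,0,0,0,0,0],[0,0,0,0,0,0,0]]]' 30
python3 -c "
from h import *
go([-173,0,41])"
```

```text
tcp_pos: [0.4541, 0.1519, 0.0431]
force: [0.1, -0.2, 0.4]
gripper_force: 0.0
t: 8.3
tcp_pos: [0.4531, 0.1518, 0.0428]
tool_rot: [0.641, 0.768, 0.001, 0.001]
force: [-0.2, -0.2, 5.7]
finger_gap: 0.102
gripper_force: 32.6
t 8.3 tcpU(mm) [-1.361e+02  1.000e-01  4.280e+01] F [-0.2 -0.2  5.7] gap 0.102 grip 32.6 yawerr [ 0.02  0.   -0.01]
shift fraction [-0.0001 -0.0461  0.0021] world [0.417 0.145 0.041]
```

```bash
python3 -m pendant '[[[0,-0.006,0,0,0,0,0],[0,-0.01,0,0,0,0,0],[0,-0.01,0,0,0,0,0],[0,-0.01,0,0,0,0,0],[0,-0.0065,0,0,0,0,0],[0,0,0,0,0,0,0]]]'
python3 -m pendant '[[[0,0,0,0,0,0,0.3],[0,0,0,0,0,0,0.4],[0,0,-0.02,0,0,0,0.4],[0,0,-0.05,0,0,0,0.4],[0,0,-0.06,0,0,0,0.5],[0,0,-0.03,0,0,0,0.6]]]'
python3 -c "
from h import *
p=toU([.4237,-.1255,0])*1e3
go([p[0],p[1],150],[p[0],p[1],14])
print(R.from_quat(monitor.sense()['tool_rot']).as_matrix().round(3))"
```

```text
t: 8.9
tcp_pos: [0.421, 0.1461, 0.0428]
tool_rot: [0.641, 0.767, 0.002, 0.002]
force: [2.9, 3.4, 6.1]
finger_gap: 0.11
gripper_force: 32.6
t: 9.5
tcp_pos: [0.4189, 0.1455, 0.1723]
tool_rot: [0.641, 0.768, 0.001, 0.001]
force: [1.4, 0.6, -0.7]
finger_gap: 0.6
gripper_force: 0.0
t 9.5 tcpU(mm) [-1.708e+02  1.000e-01  1.723e+02] F [ 1.4  0.6 -0.7] gap 0.600 grip 0.0 yawerr [0.02 0.   0.  ]
shift fraction [-0.3344 -0.0549  0.0279] world [ 0.424 -0.125  0.15 ]
shift fraction [ 1.0e-04 -3.0e-04  1.7e-01] world [ 0.424 -0.125  0.014]
[[-0.179  0.984  0.002]
 [ 0.984  0.179 -0.   ]
 [-0.     0.002 -1.   ]]
```

```bash
python3 -m pendant '[[[-0.045,-0.007,0,0,0,0,0.6],[-0.058,-0.009,0,0,0,0,0.6],[-0.058,-0.01,0,0,0,0,0.6],[-0.058,-0.01,0.01,0,0,0,0.6],[-0.058,-0.01,0.018,0,0,0,0.6],[-0.04,-0.006,0.03,0,0,0,0.6],[-0.0174,-0.0029,0.05,0,0,0,0.6],[0,0,0.045,0,0,0,0.6],[0,0,0,0,0,0,0.6],[0,0,0,0,0,0,0.6]]]'
python3 -c "
from h import *
p=toU([.4237,-.1255,0])*1e3
go([p[0],p[1],15])"
```

```text
t: 10.5
tcp_pos: [0.4222, -0.1247, 0.0471]
tool_rot: [0.641, 0.768, -0.0, -0.002]
force: [1.1, -0.4, 0.5]
finger_gap: 0.604
gripper_force: 0.0
t 10.5 tcpU(mm) [-215.9 -266.4   47.1] F [ 1.1 -0.4  0.5] gap 0.604 grip 0.0 yawerr [-0.03 -0.02  0.  ]
shift fraction [-0.0014  0.0018  0.0401] world [ 0.424 -0.125  0.015]
```

```bash
python3 -m pendant '[[[-0.001,0.0015,0.02,0,0,0,0.6],[0,0,0.013,0,0,0,0.6],[0,0,0.005,0,0,0,0.6],[0,0,0,0,0,0,0.6]]]'; python3 -m pendant '[[[0,0,0,0,0,0,0],[0,0,0,0,0,0,0],[0,0,0,0,0,0,0],[0,0,0,0,0,0,0],[0,0,0,0,0,0,0],[0,0,0,0,0,0,0]]]' 40
```

```text
t: 10.9
tcp_pos: [0.425, -0.1258, 0.0178]
tool_rot: [0.64, 0.768, 0.0, 0.0]
force: [-0.0, 0.3, -0.1]
finger_gap: 0.599
gripper_force: 0.0
t: 11.5
tcp_pos: [0.4251, -0.1261, 0.0178]
tool_rot: [0.641, 0.768, 0.0, 0.001]
force: [-0.2, 1.0, 6.3]
finger_gap: 0.209
gripper_force: 38.9
```

```bash
python3 -m pendant '[[[0,0,-0.02,0,0,0,0],[0,0,-0.05,0,0,0,0],[0,0,-0.05,0,0,0,0],[0.02,0.007,-0.01,0,0,0,0],[0.05,0.016,0,0,0,0,0],[0.055,0.019,0,0,0,0,0],[0.055,0.019,0,0,0,0,0],[0.055,0.019,0,0,0,0,0],[0.055,0.019,0,0,0,0,0],[0.04,0.013,0,0,0,0,0],[0.02,0.007,0,0,0,0,0],[0,0,0,0,0,0,0],[0,0,0,0,0,0,0]]]'
python3 - <<'E'
from h import *
go([-119,20,80],[-119,20,31])
d=eyes.snapshot('side');cv2.imwrite('pics/c4.png',cv2.resize(cv2.cvtColor(d['pixels'][130:250,270:390],cv2.COLOR_RGB2BGR),None,fx=5,fy=5,interpolation=cv2.INTER_CUBIC))
E
```

```text
t: 12.8
tcp_pos: [0.4679, 0.1665, 0.1211]
tool_rot: [0.64, 0.768, -0.0, -0.0]
force: [-0.5, 1.2, 0.2]
finger_gap: 0.2
gripper_force: 39.5
t 12.8 tcpU(mm) [-118.9   11.9  121.1] F [-0.5  1.2  0.2] gap 0.200 grip 39.5 yawerr [-0.01  0.    0.01]
shift fraction [ 0.0101 -0.0001  0.0513] world [0.466 0.174 0.08 ]
shift fraction [0.     0.     0.0612] world [0.466 0.174 0.031]
```

View pics/c4.png

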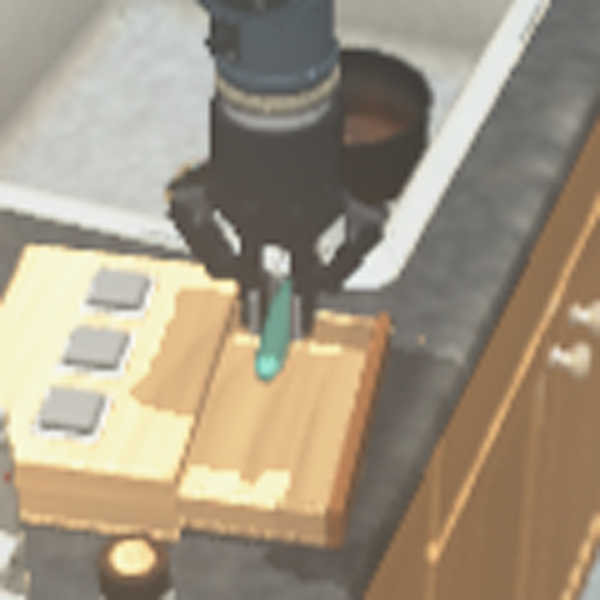

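The peeler is held level over the open drawer, with its handle end at crop (265,370), about (323,204) in the image. I'll check where along the handle it's gripped.

```bash
python3 - <<'E'
from h import *
d=eyes.snapshot('side');h=hsv(d)
for c,a,px in blobs((h[...,0]>70)&(h[...,0]<100)&(h[...,1]>70)&(h[...,2]>50),(310,180,345,212),15):
    P=toU(plane(d,px,.110))*1e3;print(c,a,P.min(0).round(1),P.max(0).round(1))
E
python3 -m pendant '[[[0.01,0,0.02,0,0,0,0],[0,0,0.03,0,0,0,0],[0,0,0.025,0,0,0,0],[0,0,0.015,0,0,0,0],[0,0,0,0,0,0,0],[0,0,0,0,0,0,0]]]'
python3 -c "
from h import *
go([-119,20,31])"
```

```text
t: 13.5
tcp_pos: [0.4672, 0.1738, 0.0492]
tool_rot: [0.641, 0.767, -0.0, -0.0]
force: [0.2, -0.5, 0.2]
finger_gap: 0.209
gripper_force: 39.5
t 13.5 tcpU(mm) [-118.3   19.2   49.2] F [ 0.2 -0.5  0.2] gap 0.209 grip 39.5 yawerr [-0.    0.   -0.01]
shift fraction [ 0.001  -0.0009  0.0228] world [0.466 0.174 0.031]
```

```bash
python3 -c "
from h import *
print(toU(plane(eyes.snapshot('side'),[323.2,205],.112))*1e3)"
python3 -m pendant '[[[0,-0.001,0.01,0,0,0,0],[0,0,0.007,0,0,0,0],[0,0,0.004,0,0,0,0],[0,0,0.0018,0,0,0,0],[0,0,0,0,0,0,0]]]'
```

```text
[[-122.43230181   60.48428199  112.        ]]
t: 14.05
tcp_pos: [0.466, 0.1742, 0.0306]
tool_rot: [0.641, 0.768, -0.0, -0.0]
force: [-0.1, 0.1, 0.1]
finger_gap: 0.205
gripper_force: 39.5
```

```bash
python3 -m pendant '[[[0,0,0.0018,0,0,0,0],[0,0,0,0,0,0,0],[0,0,0,0,0,0,0.25],[0,0,0,0,0,0,0.35],[0,0,0,0,0,0,0.4],[0,0,-0.015,0,0,0,0.4],[0,0,-0.03,0,0,0,0.4],[0,0,-0.05,0,0,0,0.4],[0,-0.03,-0.04,0,0,0,0.3],[0,-0.05,0,0,0,0,0.1],[0,-0.05,0,0,0,0,0],[0,0,0,0,0,0,0],[0,0,0,0,0,0,0]]]'
python3 - <<'E'
from h import *
go([-205,0,130],[-205,0,42])
d=eyes.snapshot('side');cv2.imwrite('pics/c5.png',cv2.resize(cv2.cvtColor(d['pixels'][130:250,270:390],cv2.COLOR_RGB2BGR),None,fx=5,fy=5,interpolation=cv2.INTER_CUBIC))
E
```

```text
t: 15.35
tcp_pos: [0.3635, 0.1556, 0.1382]
tool_rot: [0.641, 0.768, 0.0, 0.0]
force: [1.5, 0.3, -0.8]
finger_gap: -0.001
gripper_force: 0.0
t 15.3 tcpU(mm) [-223.6   19.9  138.2] F [ 1.5  0.3 -0.8] gap -0.001 grip 0.0 yawerr [0.01 0.   0.  ]
shift fraction [-0.0249  0.0232  0.0103] world [0.385 0.139 0.13 ]
shift fraction [ 0.0e+00 -1.0e-04  1.1e-01] world [0.385 0.139 0.042]
```

View pics/c5.png

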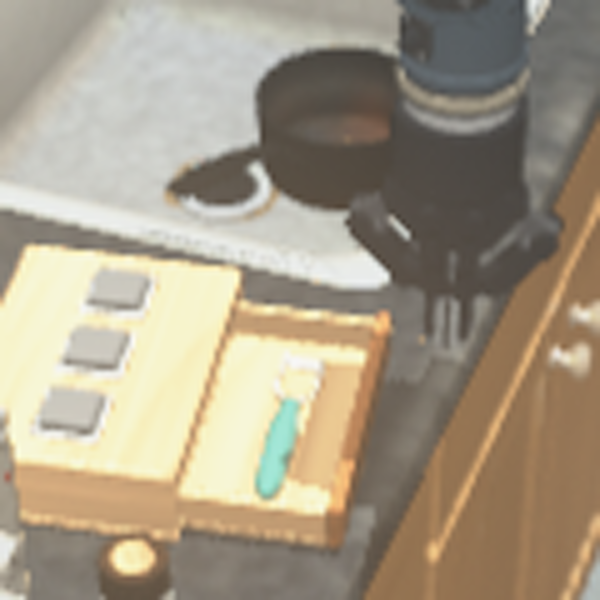

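The peeler lies flat in the drawer: handle at crop (278,450), blade at (298,380), clear of the walls.

```bash
python3 -m pendant '[[[-0.02,0.015,0,0,0,0,0],[-0.005,0.008,0.01,0,0,0,0],[0,0,0.04,0,0,0,0],[0,0,0.04,0,0,0,0],[0,0,0.02,0,0,0,0],[0,0,0,0,0,0,0],[0,0,0,0,0,0,0]]]'
python3 -c "
from h import *
go([-190,0,42],[-96,0,42])"
```

```text
t: 16.1
tcp_pos: [0.3862, 0.1393, 0.0489]
tool_rot: [0.641, 0.768, -0.0, -0.0]
force: [-0.0, 0.1, -0.2]
finger_gap: 0.002
gripper_force: 0.0
t 16.1 tcpU(mm) [-2.041e+02 -2.000e-01  4.890e+01] F [-0.   0.1 -0.2] gap 0.002 grip 0.0 yawerr [-0. -0. -0.]
shift fraction [0.0003 0.0177 0.0086] world [0.4   0.142 0.042]
shift fraction [ 0.000e+00  1.175e-01 -1.000e-04] world [0.493 0.159 0.042]
```

Push about 70 mm gently (8 mm per row).

```bash
python3 -m pendant '[[[0,0.006,0.0086,0,0,0,0],[0,0.008,0,0,0,0,0],[0,0.01,0,0,0,0,0],[0,0.01,0,0,0,0,0],[0,0.01,0,0,0,0,0],[0,0.01,0,0,0,0,0],[0,0.01,0,0,0,0,0],[0,0.01,0,0,0,0,0],[0,0.01,0,0,0,0,0],[0,0.008,0,0,0,0,0],[0,0,0,0,0,0,0]]]'
python3 -c "
from h import *
go([-96,0,42])"
```

```text
t: 17.2
tcp_pos: [0.4592, 0.1526, 0.0425]
tool_rot: [0.641, 0.768, 0.001, 0.001]
force: [-1.4, 0.3, 1.1]
finger_gap: 0.0
gripper_force: 0.6
t 17.2 tcpU(mm) [-129.9   -0.2   42.5] F [-1.4  0.3  1.1] gap 0.000 grip 0.6 yawerr [ 0.01 -0.   -0.  ]
shift fraction [0.0002 0.0424 0.0006] world [0.493 0.159 0.042]
```

```bash
python3 -m pendant '[[[0,0.008,0,0,0,0,0],[0,0.008,0,0,0,0,0],[0,0.008,0,0,0,0,0],[0,0.006,0,0,0,0,0],[0,0,0,0,0,0,0]]]' | egrep 'pos|force'; for i in 1 2; do python3 -m pendant '[[[0,0.004,0,0,0,0,0],[0,0.003,0,0,0,0,0],[0,0,0,0,0,0,0]]]'| egrep 'pos|^force'; done
```

```text
tcp_pos: [0.4821, 0.1568, 0.0423]
force: [-2.5, -0.4, -0.2]
gripper_force: 1.5
tcp_pos: [0.4872, 0.1577, 0.0424]
force: [-3.3, -0.6, -0.3]
tcp_pos: [0.4942, 0.1589, 0.0426]
force: [-1.7, 0.3, -1.0]
```

```bash
for i in 1 2 3; do python3 -m pendant '[[[0,0.0025,0,0,0,0,0],[0,0.0025,0,0,0,0,0],[0,0,0,0,0,0,0]]]'| egrep 'pos|^force'; done
```

```text
tcp_pos: [0.4959, 0.1593, 0.0426]
force: [-4.4, -1.4, 1.9]
tcp_pos: [0.4994, 0.1599, 0.0426]
force: [-4.4, -1.1, 2.5]
tcp_pos: [0.4997, 0.16, 0.0425]
force: [-10.4, -3.0, 7.4]
```

```bash
for i in 1 2; do python3 -m pendant '[[[0,0.0025,0,0,0,0,0],[0,0,0,0,0,0,0],[0,0,0,0,0,0,0]]]'| egrep 'pos|^force'; done
```

```text
tcp_pos: [0.4998, 0.1601, 0.0425]
force: [-12.1, -5.6, 10.6]
tcp_pos: [0.4999, 0.1601, 0.0424]
force: [-15.1, -6.7, 13.5]
```

```bash
python3 -m pendant '[[[0,-0.01,0,0,0,0,0],[0,-0.02,0,0,0,0,0],[0,-0.04,0,0,0,0,0],[0,-0.05,0,0,0,0,0],[0,-0.01,-0.05,0,0,0,0],[-0.03,0,-0.055,0,0,0,0],[-0.06,0,-0.02,0,0,0,0],[-0.06,0,0,0,0,0,0],[-0.06,0,0,0,0,0,0],[0,0,0,0,0,0,0],[0,0,0,0,0,0,0]]]'
python3 - <<'E'
from h import *
d=eyes.snapshot('side');cv2.imwrite('pics/c6.png',cv2.resize(cv2.cvtColor(d['pixels'][140:340,240:400],cv2.COLOR_RGB2BGR),None,fx=3,fy=3,interpolation=cv2.INTER_CUBIC))
E
```

```text
t: 20.9
tcp_pos: [0.438, -0.0234, 0.1428]
tool_rot: [0.642, 0.767, 0.001, 0.002]
force: [-0.4, 1.1, 0.1]
finger_gap: 0.0
gripper_force: 0.0
```

View pics/c6.png

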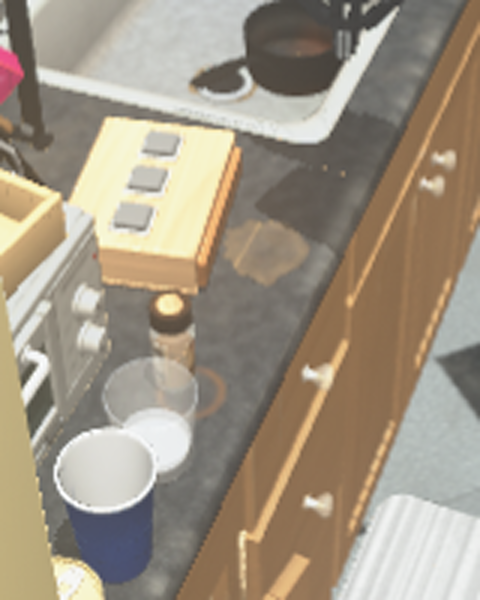

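The drawer is shut and has stayed latched after I backed off. The jar at crop (172,320), the glass at (150,415) and the cup at (105,500) are where they were.

```bash
python3 -c "
from station import job
print(job.sign_off())"
```

```text
the job is handed in; nothing more can be done
None
```

The peeler is lying flat inside the drawer, the drawer is latched shut (the middle tile was the latch), the glass, cup and jar were left alone, and the job is handed in at about 21 s of the 72 s allowed.

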